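Refit the filter stage and cap on a bench extractor

ROBOT

A 6-joint arm with a two-finger parallel gripper is mounted at the origin on the work surface. World frame = base frame: x ahead of the robot, y to its left, z up, the work surface at z = 0. Lengths are in mm, angles in rad, forces in N, time in s.
With the tool pointing down it reaches from about 325 to 875 mm from the base axis. Payload 4.4 kg.
Tool frame: the origin (TCP) lies on the centre line of the jaws, within the pads' length; the fingertips stand ahead of it and the grasp point (between the pads) lies 6 mm ahead of it (ctrl.tcp_to_tips is the z of the fingertips in the tool frame, in mm); z points along the fingers, y is the line along which they close (so a half turn about z gives the same grasp; the last joint's range is limited). The gripper opens to 85 mm and grips with 20 to 120 N. Pads are 22 mm wide; open, the fingers measure 114 mm over their backs; the gripper's body (76 mm by 85 mm) begins 54 mm behind the grasp point. The pads swing forward as they close: fully open they stand 13 mm farther back than shut.
Start: joints at [-1.401, 0.207, 1.542, -0, 1.393, -0.15], TCP at [181.3, -545.672, 256.282] pointing down, gripper open.
Joint ranges: [-2.73, 2.73], [-0.86, 2.22], [0.23, 2.46], [-1.11, 4.25], [0.08, 2.63], [-2.82, 2.82]. Speed limits (rad/s): [2.79, 2.79, 3.14, 3.14, 3.14, 3.14].

INTERFACE

Orientations are given as a 3x3 rotation matrix whose columns are the frame's x, y, z axes.
In Python, from plant import ctrl, sensors, optics gives the robot as it stands. Calls block until the motion is done:
- ctrl.move_ptp(position, orientation): joint-space move of the TCP to a pose.
- ctrl.move_l(position, rot=None, vel=150, threshold=None): straight line of the TCP; rot=None keeps the orientation; vel is the mean speed in mm/s. With threshold (N) it stops when the force on the tool has changed by that much, and returns True; else False.
- ctrl.set_joints(angles): joint-space move.
- ctrl.gripper_to(opening, force=None): finger opening in mm; force is the grip in N (None keeps the last); returns when the fingers have stopped.
- ctrl.hold(seconds).
- ctrl.solve_ik(position, orientation): joint angles nearest the present ones, or None.
- sensors.read_state(): the state.
- optics.grab_frame(name): name is "scene" or "top" or "wrist"; returns (picture, depth): 400x640x3 uint8, red, green, blue; 400x640 float32, mm along the optical axis (not along the pixel's ray), 0 where there is no reading.
- optics.camera_params(name): a dict with "mtx" (3x3 intrinsics, pixels), "R" (3x3) and "t" (3): a world point X has camera coordinates R X + t; the wrist camera has in their place "T_tool_cam" (4x4, takes a point from camera to tool coordinates, whose origin is the TCP and whose axes are the flange's). Camera axes: x right, y down, z forward; pixel columns grow to the right and rows downward; lengths in mm; the calibration is good to about 2 mm. The wrist camera is an equidistant fisheye: a pixel r from the principal point sees the ray r / f radians off the axis. A picture is of the moment at which its call begins: read the wrist's pose just before it. camera_params takes no time and is no camera call.
A pose or a line that the arm cannot do raises ctrl.MotionError and nothing moves.
- ctrl.finish_job(): hands the job in; it is judged then, once.
The state is a dict: "t": time; "q": joint angles; "qvel": joint speeds; "tau": joint torques, N m; "eef_pos": TCP position; "eef_rot": TCP orientation; "force": force on the tool from outside, world axes, zero at the start; "wrist_torque": the same for the moment, N m; "grip_width": finger opening in mm; "grasp_force": force on a finger pad.
Only numpy, scipy, OpenCV 4.12 (cv2) and the standard library are available. Lean on these libraries where they do the work, as an engineer would, in place of code of your own. Each camera call takes 0.05 s, during which the arm holds its last target. There are 200 camera calls.

TASK

Put the canted inlet of the white bench extractor back together: fit the grey filter stage into the inlet and turn it clockwise until its bayonet is locked against the stop, and only then fit the cap with the bar handle into the top of the stage and lock it in the same way. Leave both fully home and let go; do not push the ink bottles, the rinse cup or the wooden spatula about.

Things in the scene. Friction and masses are not known exactly. Their poses are not given: they have to be found in the camera images.
- extractor: White bench extractor, fixed box, 224 mm deep, 160 wide; top 120 mm high at the back, sloping at 30 degrees down to 60 mm at the front, nearest the robot. Origin: on the table under the middle of the slope. A round collar 52 mm across, the inlet, stands square out of the slope's middle, its axis leaning 30 degrees from vertical to the extractor's -x, its rim 21 mm off the slope.
- inlet_mouth (a point): Centre of the inlet's rim, 108 mm above the table. z: inlet axis, out of the socket. Socket 13 mm deep, 45 wide; two inward tabs 4 mm thick at the rim (33 mm between them, 9 mm space below); two lug gaps about 55 degrees wide centred at +80 and -100 degrees from x (right-handed about z). About 2 mm play sideways and along the axis. It turns freely, with little friction.
- inlet: The inlet collar, same axes as inlet_mouth, origin 21 mm below it on the axis. To lock: a part enters with its lugs in the gaps (its x at +80 or -100 degrees from the inlet's x, either way round), goes down till its shoulder meets the rim, then turns 80 degrees clockwise (seen looking into the socket) to a hard stop; its x is then along or against the inlet's x.
- stage_center (a point): Grey filter stage, loose, 90-180 g, 54 mm tall, standing on its spigot, socket up. Point on its axis 33 mm above its foot, half-way up its body, which is a drum 52 mm across, 42 high (shoulder 12, top rim 54 mm above the foot), with two raised flat grip faces at its +y and -y, 24 mm wide, 56 mm apart: grasp across these. z: up its axis, x: through the lugs.
- stage_foot (a point): Centre of the stage's underside, same axes: foot of a spigot 29 mm across and 12 mm long below the shoulder, with two opposite lugs at the foot along +x and -x, 11 mm wide, 6 mm high, reaching 20.5 mm from the axis. Locked home, the shoulder rests on the inlet's rim, so this point is 12 mm below inlet_mouth.
- stage_mouth (a point): Centre of the stage's top rim, 21 mm above stage_center, same axes. The stage's top is a socket just like the inlet's: same tabs, depth and play, gaps at +80 and -100 degrees from its x, 80 degrees clockwise to lock, locked part's x along or against its x. When the stage is locked this point is 42 mm above inlet_mouth along the inlet's axis.
- cap_grip (a point): Metal cap with black bar handle, loose, 50-100 g, 46 mm tall, standing on its spigot. Point on its axis, middle of the bar, 33 mm above its foot. Bar: 46 mm long along x, 14 thick along y, 26 high (20-46 mm above the foot), on a disc 52 mm across, 8 thick. Shoulder (disc's underside) 12 mm above the foot. Locked home, this point is 21 mm above stage_mouth. z: up its axis.
- cap_foot (a point): Centre of the cap's underside, same axes as cap_grip: foot of a spigot 29 mm across and 12 mm long below the shoulder, with two opposite lugs at the foot along +x and -x, 11 mm wide, 6 mm high, reaching 20.5 mm from the axis, like the stage's.
- ink_a_center (a point): Bystander: black squeeze bottle of ink, 38 mm across, 128 mm tall, point on its axis 60 mm up. Not to be moved.
- ink_b_center (a point): Bystander: blue squeeze bottle of ink with white tip, 38 mm across, 128 mm tall, point on its axis 60 mm up. Not to be moved.
- cup_center (a point): Bystander: clear rinse cup, 68 mm across, 80 mm tall, point on its axis 40 mm up. Not to be moved.
- spatula_center (a point): Bystander: flat wooden spatula lying on the table, 133 x 18 x 4 mm along its x, point at its centre. Not to be moved.

How it is judged (in metres and radians):
On the way, in this order (a step that is already met when the one before it is completed fails the run):
1. the filter stage is home in the inlet and turned to its stop, and the cap is not yet on it (z of stage_mouth in the frame of inlet_mouth between 0.038 and 0.045 m and x of stage_mouth in the frame of inlet_mouth between -0.006 and 0.006 m and y of stage_mouth in the frame of inlet_mouth between -0.006 and 0.006 m and angle between the z axis of stage_mouth and the z axis of inlet_mouth, either way round below 0.12 rad and angle between the x axis of stage_mouth and the x axis of inlet_mouth, either way round below 0.21 rad and distance between cap_grip and stage_mouth above 0.06 m), for 0.2 s.
2. the cap is home in the locked stage and turned to its stop (z of stage_mouth in the frame of inlet_mouth between 0.038 and 0.045 m and x of stage_mouth in the frame of inlet_mouth between -0.006 and 0.006 m and y of stage_mouth in the frame of inlet_mouth between -0.006 and 0.006 m and angle between the z axis of stage_mouth and the z axis of inlet_mouth, either way round below 0.12 rad and angle between the x axis of stage_mouth and the x axis of inlet_mouth, either way round below 0.21 rad and z of cap_grip in the frame of stage_mouth between 0.018 and 0.024 m and x of cap_grip in the frame of stage_mouth between -0.006 and 0.006 m and y of cap_grip in the frame of stage_mouth between -0.006 and 0.006 m and angle between the z axis of cap_grip and the z axis of stage_mouth, either way round below 0.12 rad and angle between the x axis of cap_grip and the x axis of stage_mouth, either way round below 0.21 rad), for 0.2 s.
At the end, for the whole second after the job is handed in: Stage locked in the inlet (its rim 38-45 mm above the inlet's rim) and cap locked in the stage (grip centre 18-24 mm above the stage's rim), each within 6 mm sideways, axes within 0.12 rad, turn within 0.21 rad of the locked angle; both at rest (all of step 2 and linear speed of each of stage, cap below 0.02 m/s); the robot touches nothing.
It fails at once if the black ink bottle is moved more than 30 mm (distance of ink_a_center from where it was at the start of the episode above 0.03 m).
It fails at once if the blue ink bottle is moved more than 30 mm (distance of ink_b_center from where it was at the start of the episode above 0.03 m).
It fails at once if the rinse cup is moved more than 30 mm (distance of cup_center from where it was at the start of the episode above 0.03 m).
It fails at once if the wooden spatula is moved more than 30 mm (distance of spatula_center from where it was at the start of the episode above 0.03 m).
It also fails if it takes over 72 s, if anything falls off the work surface, if the arm or the gripper's body presses on something with over 40 N, if the wrist force passes 120 N, or if a joint passes its speed limit or range.

## Working session

There is one attempt and no reset: what is moved stays moved. The work goes in short steps, each a Python script; the robot and the scene stay as the last script left them, time stands still between calls to the robot, and variables do not carry over. Pictures are saved under pics/ and viewed, at most 10 in all, crops included, and the job is handed in when it is done.

```bash
ls; mkdir -p pics; python3 - <<'E'
from plant import ctrl, sensors, optics
import cv2, numpy as np
for n in("scene","top"):
    p,d=optics.grab_frame(n); cv2.imwrite(f"pics/{n}0.png",p[:,:,::-1]); np.save(f"{n}0.npy",d); np.save(f"{n}0rgb.npy",p)
    c=optics.camera_params(n); print(n,c["mtx"].round(1).tolist(),(-c["R"].T@c["t"]).round(0),c["R"].round(2).tolist())
c=optics.camera_params("wrist");print({k:np.array(v).round(3).tolist() if not isinstance(v,str) else v for k,v in c.items()})
print(ctrl.tcp_to_tips, sensors.read_state()["t"])
E
```

```text
pics
scene [[475.6, 0.0, 320.6], [0.0, 475.6, 205.8], [0.0, 0.0, 1.0]] [1210.  225.  961.] [[-0.33, 0.94, -0.0], [0.74, 0.26, -0.61], [-0.58, -0.21, -0.79]]
top [[381.4, 0.0, 323.5], [0.0, 381.4, 201.6], [0.0, 0.0, 1.0]] [ 367.  -14. 1078.] [[0.01, -1.0, 0.0], [-0.98, -0.01, -0.19], [0.19, -0.0, -0.98]]
{'mtx': [[309.707, 0.0, 324.23], [0.0, 309.707, 201.702], [0.0, 0.0, 1.0]], 'T_tool_cam': [[-0.0, -0.951, -0.311, 78.494], [1.0, 0.0, -0.001, 0.846], [0.001, -0.311, 0.951, -117.597], [0.0, 0.0, 0.0, 1.0]]}
25.0 0.1
```

View pics/scene0.png

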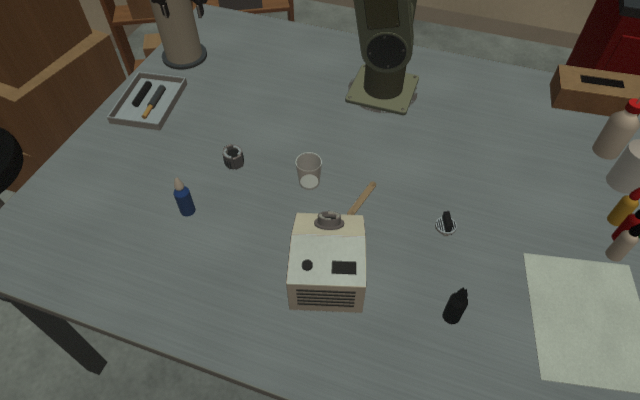

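View pics/top0.png

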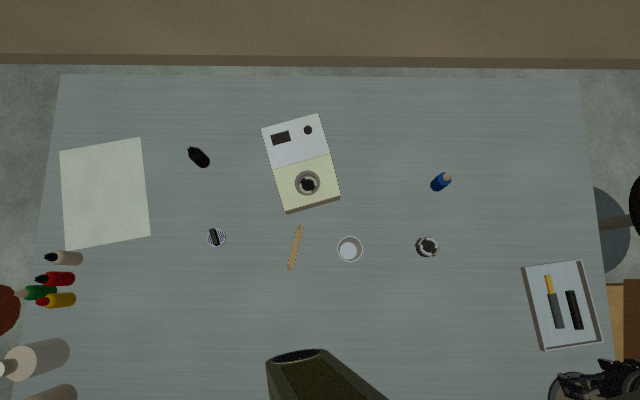

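The scene view shows the stage at (233,157), the cap at (446,224) and the inlet at (330,218). In the top view they are at (428,246), (216,237) and (307,183). The cup, the spatula and both bottles are clear of the grasp spots. Next I'll turn these pixels into positions.

```bash
cat > h.py <<'E'
from plant import ctrl, sensors, optics
import cv2, numpy as np
def cloud(n,d=None):
    """world points HxWx3 (nan where none), picture"""
    s=sensors.read_state(); c=optics.camera_params(n)
    p,d=optics.grab_frame(n)
    K=c["mtx"]; v,u=np.mgrid[0:400,0:640]
    X=(u-K[0,2])/K[0,0]; Y=(v-K[1,2])/K[1,1]
    if n=="wrist":
        r=np.hypot(X,Y); k=np.where(r>1e-6,np.tan(np.minimum(r,1.5))/np.maximum(r,1e-6),1); X=X*k;Y=Y*k
    z=np.where(d>0,d,np.nan); P=np.stack([X*z,Y*z,z],-1)
    if n=="wrist":
        T=c["T_tool_cam"]; P=P@T[:3,:3].T+T[:3,3]; P=P@s["eef_rot"].T+s["eef_pos"]
    else: P=(P-c["t"])@c["R"]
    return P,p
def proj(X):
    """wrist projection of world point"""
    s=sensors.read_state(); c=optics.camera_params("wrist"); T=c["T_tool_cam"];K=c["mtx"]
    q=(np.atleast_2d(X)-s["eef_pos"])@s["eef_rot"]; q=(q-T[:3,3])@T[:3,:3]
    r=np.hypot(q[:,0],q[:,1]); th=np.arctan2(r,q[:,2])
    return np.c_[K[0,2]+K[0,0]*th*q[:,0]/r, K[1,2]+K[1,1]*th*q[:,1]/r]
def down(a):
    """tool pointing down, tool x at world angle a"""
    c,s=np.cos(a),np.sin(a); return np.array([[c,s,0],[s,-c,0],[0,0,-1.]])
E
python3 - <<'E'
from h import *
P,p=cloud("top")
def at(u,v,r=9,zmin=8):
    Q=P[v-r:v+r+1,u-r:u+r+1].reshape(-1,3); Q=Q[Q[:,2]>zmin]
    return len(Q),((Q.min(0)+Q.max(0))/2).round(1),np.nanmedian(Q,0).round(1),Q[:,2].max().round(1)
for n,u,v,r in(("stage",428,246,14),("cap",216,237,14),("inka",198,157,14),("inkb",441,181,14),("cup",349,249,18)): print(n,at(u,v,r))
print("spat",P[247,295],"table",P[300,250])
Q=P[105:220,255:345].reshape(-1,3);Q=Q[Q[:,2]>40]
T=Q[Q[:,2]>116];T=T[T[:,2]<126]; rc=cv2.minAreaRect(T[:,:2].astype(np.float32));print("top",rc,T[:,2].mean())
A=Q[:,:2].astype(np.float32);rc=cv2.minAreaRect(A);print("all",rc,cv2.boxPoints(rc).round(0).tolist())
S=Q[(Q[:,2]>62)&(Q[:,2]<114)]
for _ in range(6):
    c=S.mean(0);w=np.linalg.svd(S-c,full_matrices=0)[2][2];w*=np.sign(w[2]);e=(S-c)@w;S=S[abs(e)<max(2,1.5*e.std())]
print("slope n",w,np.degrees(np.arccos(w[2])),"yaw",np.degrees(np.arctan2(-w[1],-w[0])),c,len(S))
E
```

```text
stage (389, array([ 448.7, -295.7,   34.1]), array([ 448.1, -294.4,   44.4]), np.float64(57.3))
cap (286, array([471.1, 283.8,  30.6]), array([470.2, 279.4,  21.9]), np.float64(50.2))
inka (279, array([693.2, 338.1,  67.4]), array([686.4, 331.6,  75.2]), np.float64(126.8))
inkb (267, array([ 629. , -339.6,   69.9]), array([ 623.1, -332.9,   77.3]), np.float64(128.8))
cup (298, array([438.4, -83.5,  45.7]), array([447.5, -92.9,  62.9]), np.float64(83.4))
spat [446.43652192  64.3207972    3.07256006] table [3.00952757e+02 1.84600379e+02 1.34990159e-02]
top ((693.46337890625, 55.07255935668945), (172.41104125976562, 159.8882293701172), 16.877466201782227) 120.00585075870934
all ((668.5844116210938, 47.35951232910156), (224.641845703125, 160.322998046875), 16.759613037109375) [[538.0, 92.0], [584.0, -62.0], [799.0, 3.0], [753.0, 157.0]]
slope n [-0.47489427 -0.14360796  0.86824662] 29.74447983318503 yaw 16.82530931816049 [608.15516684  28.98780989  88.14090986] 1304
```

```bash
python3 - <<'E'
from h import *
s=sensors.read_state();print(s["eef_rot"].round(2).tolist())
yaw=np.radians(16.8); n=np.array([-.5*np.cos(yaw),-.5*np.sin(yaw),np.sqrt(.75)])
m=np.array([601,27,108.])
ex=np.array([np.cos(yaw)*np.sqrt(.75),np.sin(yaw)*np.sqrt(.75),.5])
def view(pos,R,name,c):
    ctrl.move_ptp(pos,R); P,p=cloud("wrist"); np.savez(name,P=P,p=p,pos=sensors.read_state()["eef_pos"],R=sensors.read_state()["eef_rot"])
    u=proj(c)[0];print(name,u,sensors.read_state()["t"],sensors.read_state()["q"].round(2)); u=u.astype(int)
    k=p[max(0,u[1]-75):u[1]+75,max(0,u[0]-100):u[0]+100]
    return cv2.resize(k,(400,300),interpolation=cv2.INTER_CUBIC)
def best(pos,Rs):
    q=s["q"]
    o=[(np.abs(j-q)[5],R) for R in Rs if (j:=ctrl.solve_ik(pos,R)) is not None]; print(len(o)); return min(o,key=lambda x:x[0])[1]
st=np.array([448.,-295,54]); 
R=best(st+[0,0,110],[down(np.arctan2(st[1],st[0])+k*np.pi/2) for k in(0,1,2,3)])
a=view(st+[0,0,110],R,"v_stage",st)
def tilt(x): y=np.cross(-n,x); return np.c_[x,y,-n]
ey=np.cross(n,ex)
R=best(m+130*n,[tilt(v) for v in(ex,-ex,ey,-ey)]);print(R.round(2))
b=view(m+130*n,R,"v_inlet",m)
cv2.imwrite("pics/w1.png",np.hstack([a,b])[:,:,::-1])
E
```

```text
[[0.95, 0.32, -0.0], [0.32, -0.95, 0.0], [0.0, -0.0, -1.0]]
3
v_stage [323.5178229  204.68670619] 1.6083 [-0.75  0.22  1.73 -0.    1.19 -0.16]
4
[[-0.29  0.83  0.48]
 [ 0.96  0.25  0.14]
 [ 0.    0.5  -0.87]]
v_inlet [325.29942926 197.66755771] 2.8833 [-0.3  -0.09  2.02  0.4   0.81 -0.81]
```

View pics/w1.png

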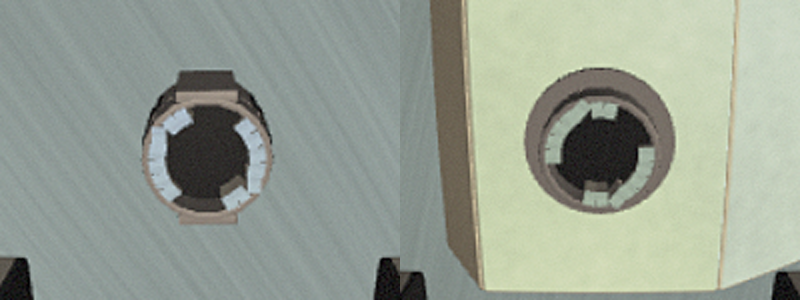

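The left crop shows the stage at about (207,155). Its grip faces are at the top and bottom, and its gaps are at the top (about 1 o'clock) and bottom (7 o'clock). The right crop shows the inlet at (600,145), with gaps at the upper right and lower left. I'll now fit centres and gap angles from the depth data.

```bash
cat >> h.py <<'E'
def fit_socket(P,p,c0,B,show=True):
    """P: cloud, c0 rim-centre guess, B: columns x,y,z(axis). returns centre, gap-line angle about z in B"""
    c=np.array(c0,float); dz=0
    for _ in range(4):
        L=(P-c)@B; r=np.hypot(L[...,0],L[...,1])
        m=(r<29)&(r>22)&(abs(L[...,2])<2.5)
        # rim: mean height, centre by circle fit on annulus r 22.5..26 via bearing-binned mean radius
        z=np.median(L[...,2][m]); 
        x,y=L[...,0][m],L[...,1][m]; a=np.arctan2(y,x); k=((a+np.pi)/(2*np.pi)*36).astype(int)%36
        e=np.array([[x[k==i][np.argmax(np.hypot(x,y)[k==i])],y[k==i][np.argmax(np.hypot(x,y)[k==i])]] for i in range(36) if (k==i).any()])
        A=np.c_[2*e,np.ones(len(e))]; s=np.linalg.lstsq(A,(e**2).sum(1),rcond=None)[0]
        c=c+B@np.r_[s[:2],z]; R=np.sqrt(s[2]+s[0]**2+s[1]**2)
    L=(P-c)@B; r=np.hypot(L[...,0],L[...,1]); a=np.degrees(np.arctan2(L[...,1],L[...,0]))
    # gaps: line of sight meeting rim plane at r 17.5-20.5 but depth below tabs
    return c,R,len(e)
def polar(P,cam,c,B,r0=17.5,r1=20.5,zp=-1.):
    """for sight lines crossing plane z=zp at radius r0..r1: median height by 5 deg bearing"""
    L=(P-c)@B; o=(cam-c)@B; t=(zp-o[2])/(L[...,2]-o[2]); X=o+t[...,None]*(L-o)
    r=np.hypot(X[...,0],X[...,1]); a=np.degrees(np.arctan2(X[...,1],X[...,0]))
    h=[]
    for b in range(-180,180,5):
        k=(r>r0)&(r<r1)&(a>=b)&(a<b+5)&(t>0); h.append(np.nanmedian(L[...,2][k]) if k.any() else np.nan)
    return np.array(h)
def campos(pos,R): T=optics.camera_params("wrist")["T_tool_cam"]; return pos+R@T[:3,3]
E
python3 - <<'E'
from h import *
yaw=np.radians(16.8); n=np.array([-.5*np.cos(yaw),-.5*np.sin(yaw),np.sqrt(.75)])
ex=np.array([np.cos(yaw)*np.sqrt(.75),np.sin(yaw)*np.sqrt(.75),.5]);BI=np.c_[ex,np.cross(n,ex),n]
for name,c0,B in(("v_stage",[447,-295,54],np.eye(3)),("v_inlet",[601,27,108],BI)):
    v=np.load(name+".npz");P=v["P"]
    c,R,k=fit_socket(P,v["p"],c0,B);print(name,c.round(1),R.round(1),k)
    if name=="v_stage":
        L=P-c;m=(np.hypot(L[...,0],L[...,1])<34)&(L[...,2]>-45)&(L[...,2]<4);print("z",np.nanmax(P[...,2][m]))
        for lo,hi in((-14,-1),(-30,-14)):
            m=(np.hypot(L[...,0],L[...,1])>27.2)&(np.hypot(L[...,0],L[...,1])<33)&(L[...,2]>lo)&(L[...,2]<hi);print("grip",m.sum(),[(int(a),int((m&(abs(np.degrees(np.arctan2(L[...,1],L[...,0]))-a-5)<5)).sum())) for a in range(-180,180,10)])
    h=polar(P,campos(v["pos"],v["R"]),c,B)
    print(" ".join(f"{b}:{x:.0f}" for b,x in zip(range(-180,180,5),h)))
v=np.load("v_inlet.npz");L=(v["P"]-[601,27,108])@BI
m=(abs(L[...,0])<45)&(abs(L[...,1])<70)&(np.hypot(L[...,0],L[...,1])>32)&(L[...,2]<-10)
Q=v["P"][m];
for _ in range(5):
    c=Q.mean(0);w=np.linalg.svd(Q-c,full_matrices=0)[2][2];w*=np.sign(w[2]);e=(Q-c)@w;Q=Q[abs(e)<1.5]
print("slope",w,np.degrees(np.arccos(w[2])),np.degrees(np.arctan2(-w[1],-w[0])),len(Q),"dist",(np.array([601,27,108])-c)@w)
E
```

```text
v_stage [ 448.1 -298.5   53.8] 26.6 36
z 55.985841204024155
grip 134 [(-180, 0), (-170, 0), (-160, 0), (-150, 4), (-140, 1), (-130, 0), (-120, 1), (-110, 0), (-100, 2), (-90, 0), (-80, 0), (-70, 0), (-60, 0), (-50, 0), (-40, 0), (-30, 0), (-20, 0), (-10, 0), (0, 0), (10, 0), (20, 0), (30, 19), (40, 27), (50, 21), (60, 29), (70, 28), (80, 2), (90, 0), (100, 0), (110, 0), (120, 0), (130, 0), (140, 0), (150, 0), (160, 0), (170, 0)]
grip 86 [(-180, 0), (-170, 0), (-160, 0), (-150, 0), (-140, 0), (-130, 0), (-120, 0), (-110, 0), (-100, 0), (-90, 0), (-80, 0), (-70, 0), (-60, 0), (-50, 0), (-40, 0), (-30, 0), (-20, 0), (-10, 0), (0, 0), (10, 0), (20, 0), (30, 11), (40, 19), (50, 14), (60, 19), (70, 20), (80, 3), (90, 0), (100, 0), (110, 0), (120, 0), (130, 0), (140, 0), (150, 0), (160, 0), (170, 0)]
-180:1 -175:1 -170:-0 -165:0 -160:-11 -155:-12 -150:-10 -145:-8 -140:-10 -135:-10 -130:-10 -125:-10 -120:-9 -115:-9 -110:-8 -105:-0 -100:0 -95:-0 -90:-0 -85:-0 -80:0 -75:-2 -70:-6 -65:-0 -60:0 -55:0 -50:0 -45:0 -40:0 -35:-0 -30:0 -25:-0 -20:-0 -15:0 -10:1 -5:-0 0:0 5:0 10:0 15:-1 20:-13 25:-13 30:-12 35:-13 40:-13 45:-13 50:-12 55:-12 60:-12 65:-13 70:-12 75:-1 80:0 85:0 90:0 95:-0 100:0 105:0 110:0 115:0 120:0 125:-0 130:0 135:1 140:0 145:0 150:0 155:0 160:1 165:0 170:-0 175:-0
v_inlet [600.4  25.9 107.9] 25.8 36
-180:0 -175:1 -170:-12 -165:-12 -160:-12 -155:-12 -150:-12 -145:-12 -140:-11 -135:-12 -130:-11 -125:-9 -120:-10 -115:-6 -110:-0 -105:0 -100:0 -95:0 -90:0 -85:-1 -80:-5 -75:-1 -70:-0 -65:-0 -60:0 -55:-0 -50:0 -45:0 -40:0 -35:-0 -30:-0 -25:-0 -20:-0 -15:1 -10:0 -5:-0 0:0 5:-0 10:-12 15:-13 20:-12 25:-12 30:-13 35:-13 40:-12 45:-12 50:-13 55:-12 60:-12 65:-12 70:1 75:-0 80:-0 85:0 90:-0 95:-0 100:-11 105:-0 110:0 115:-0 120:-0 125:0 130:0 135:0 140:0 145:0 150:1 155:1 160:1 165:0 170:-0 175:0
slope [-0.47804042 -0.14463018  0.86634835] 29.96297185732654 16.833087015253287 9725 dist 20.488887235263768
```

```bash
cat >> h.py <<'E'
from scipy.optimize import least_squares
yaw=np.radians(16.83); n=np.array([-.5*np.cos(yaw),-.5*np.sin(yaw),np.sqrt(.75)])
ex=np.array([np.cos(yaw)*np.sqrt(.75),np.sin(yaw)*np.sqrt(.75),.5]);BI=np.c_[ex,np.cross(n,ex),n]
def rz(d): a=np.radians(d); return np.array([[np.cos(a),-np.sin(a),0],[np.sin(a),np.cos(a),0],[0,0,1]])
D=np.diag([1.,-1,-1])
def ins(deg): return BI@rz(deg)@D   # tool pose when part x (=tool x) is at deg in the inlet's slope frame
def rimfit(P,c0,B,lo=-2.,hi=2.,nin=21.5,nout=29):
    """rim annulus r 22.5-26: robust outer-edge fit with R=26 fixed"""
    c=np.array(c0,float)
    for _ in range(4):
        L=(P-c)@B; r=np.hypot(L[...,0],L[...,1]); m=(r<nout)&(r>nin)&(L[...,2]>lo)&(L[...,2]<hi)
        Q=L[m]; z=np.median(Q[:,2]); a=np.arctan2(Q[:,1],Q[:,0]); k=((a+np.pi)/(2*np.pi)*48).astype(int)%48
        rr=np.hypot(Q[:,0],Q[:,1]); e=np.array([Q[k==i,:2][np.argsort(rr[k==i])[int(.9*(k==i).sum())]] for i in range(48) if (k==i).sum()>4])
        f=least_squares(lambda s:np.hypot(*(e-s[:2]).T)-s[2],[0,0,26],loss="soft_l1",f_scale=.4).x
        c=c+B@np.r_[f[:2],z]
    return c,f[2],len(e)
E
python3 - <<'E'
from h import *
for name,c0,B in(("v_stage",[447,-295,54],np.eye(3)),("v_inlet",[601,27,108],BI)):
    v=np.load(name+".npz");print(name,*rimfit(v["P"],c0,B))
m=np.array([600.4,26.,108])
for d in(40,-140):
    for dd in(0,-40,-80,-85):
        for h in (60,0):
            j=ctrl.solve_ik(m+(h+15)*n,ins(d+dd)); print(d,dd,h,None if j is None else j.round(2))
for a in(57,-123): 
    j=ctrl.solve_ik([448,-298,120],rz(a-90)@D);print(a,None if j is None else j.round(2))
E
```

```text
v_stage [ 448.03731717 -298.53336808   53.83620878] 25.531555257709844 48
v_inlet [600.48075104  25.9423828  107.919676  ] 25.397846284102474 48
40 0 60 [-0.27  0.04  2.01  0.43  0.69  0.03]
40 0 0 [-0.23  0.19  1.98  0.48  0.57 -0.01]
40 -40 60 [-0.27  0.04  2.01  0.43  0.69  0.73]
40 -40 0 [-0.23  0.19  1.98  0.48  0.57  0.69]
40 -80 60 [-0.27  0.04  2.01  0.43  0.69  1.43]
40 -80 0 [-0.23  0.19  1.98  0.48  0.57  1.39]
40 -85 60 [-0.27  0.04  2.01  0.43  0.69  1.52]
40 -85 0 [-0.23  0.19  1.98  0.48  0.57  1.47]
-140 0 60 None
-140 0 0 None
-140 -40 60 [-0.27  0.04  2.01  0.43  0.69 -2.41]
-140 -40 0 [-0.23  0.19  1.98  0.48  0.57 -2.45]
-140 -80 60 [-0.27  0.04  2.01  0.43  0.69 -1.71]
-140 -80 0 [-0.23  0.19  1.98  0.48  0.57 -1.75]
-140 -85 60 [-0.27  0.04  2.01  0.43  0.69 -1.63]
-140 -85 0 [-0.23  0.19  1.98  0.48  0.57 -1.67]
57 [-0.75  0.28  1.75 -0.    1.1   1.4 ]
-123 [-0.75  0.28  1.75 -0.    1.1  -1.74]
```

```bash
python3 - <<'E'
from h import *
m=np.array([600.5,25.9,108.])
ctrl.move_ptp(m+130*n,ins(40)); P,p=cloud("wrist")
c,R,k=rimfit(P,m,BI); print("inlet",c,R,k); s=sensors.read_state()
h=polar(P,campos(s["eef_pos"],s["eef_rot"]),c,BI); print([int(b) for b,x in zip(range(-180,180,5),h) if x<-4])
np.save("inlet.npy",c)
Rg=rz(-33)@D
ctrl.move_ptp([448,-298,165],Rg); P,p=cloud("wrist"); s=sensors.read_state()
c,R,k=rimfit(P,[448,-298,54],np.eye(3));print("stage",c,R,k)
h=polar(P,campos(s["eef_pos"],s["eef_rot"]),c,np.eye(3)); print([int(b) for b,x in zip(range(-180,180,5),h) if x<-4])
g=np.array([c[0],c[1],33+6+2.])
ctrl.move_l(g+[0,0,60],vel=200); ctrl.move_l(g,vel=100,threshold=15)
s=sensors.read_state();print("at",s["eef_pos"],s["force"])
ctrl.gripper_to(50,40); s=sensors.read_state();print(s["grip_width"],s["grasp_force"],s["force"])
ctrl.move_l([c[0],c[1],210],vel=150)
P,p=cloud("wrist"); s=sensors.read_state();print("t",s["t"],s["grip_width"],s["grasp_force"])
np.savez("held",P=(P-s["eef_pos"])@s["eef_rot"],p=p)
cv2.imwrite("pics/held.png",p[60:360,120:520,::-1])
T=(P-s["eef_pos"])@s["eef_rot"]
print("held rim in tool",*rimfit(T,[0,0,6+2-21],np.diag([1.,-1,-1])))
E
```

```text
inlet [600.58134464  25.98285515 108.02568021] 25.329660026252185 48
[-165, -160, -155, -150, -145, -140, -135, -130, -125, -120, -115, -80, 10, 15, 20, 25, 30, 35, 40, 45, 50, 55, 60, 65]
stage [ 448.12778961 -298.91824032   53.88448738] 25.677843631971278 48
[-160, -155, -150, -145, -140, -135, -130, -125, -120, -115, -110, -70, 20, 25, 30, 35, 40, 45, 50, 55, 60, 65, 70]
at [ 448.63728971 -299.39006836   41.59036746] [ 0.51388266  0.55892343 -0.45206722]
55.325257424457206 43.47659468650818 [0.81955902 0.44388769 5.13357574]
t 7.9833 55.670067911579125 43.091357946395874
held rim in tool [ -0.37765719   1.31768646 -11.91478991] 25.589922345000957 48
```

View pics/held.png

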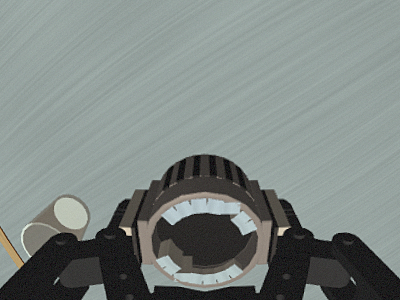

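The picture shows the stage held squarely at crop (204,240), with the pads on its grip faces. The rim height in the tool frame matches the 54 mm stage height. I'll carry it to the inlet and insert it.

```bash
cat >> h.py <<'E'
def go(m,h,deg,off,**k):
    """put part axis point (tool xy=off) over m, TCP h above m along n"""
    R=ins(deg); return ctrl.move_l(m+h*n-R@np.r_[off,0],rot=R,**k)
def where(m,off):
    s=sensors.read_state(); x=s["eef_pos"]+s["eef_rot"]@np.r_[off,0]; L=(x-m)@BI
    a=(BI.T@s["eef_rot"])[:,0]; return np.r_[L,np.degrees(np.arctan2(a[1],a[0]))].round(1), (s["force"]@BI).round(1), round(float(s["wrist_torque"]@n),2), round(s["t"],2)
E
python3 - <<'E'
from h import *
m=np.load("inlet.npy"); off=np.array([-.4,.4])
R=ins(40)
ctrl.move_ptp(m+90*n-R@np.r_[off,0],R); print(where(m,off))
go(m,48,40,off,vel=100); print(where(m,off))
r=go(m,28.8,40,off,vel=30,threshold=8); print(r,where(m,off))
E
```

```text
(array([ 0.1, -0.5, 90. , 40. ]), array([-1.2, -0.2, -1. ]), -0.0, 9.24)
(array([-0.1, -0.4, 47.9, 40. ]), array([-0.8, -0.3, -1.2]), -0.02, 9.81)
True (array([ 0.7,  0. , 29.6, 40. ]), array([ 0.2, -0.1,  3.8]), 0.02, 10.43)
```

```bash
python3 - <<'E'
from h import *
m=np.load("inlet.npy"); off=np.array([-.4,.4])
for d in (20,0,-20,-32,-38,-41,-44,-47):
    go(m,29.6,d,off,vel=100); w=where(m,off); print(d,*w)
    if abs(w[2])>.6: break
E
```

```text
20 [ 0.8 -0.3 29.6 20.1] [ 1.7 -0.2 -1.2] -0.01 10.93
0 [ 0.3 -0.3 29.6  0.1] [ 1.5 -1.  -1.5] -0.03 11.43
-20 [  0.3  -0.3  29.6 -19.8] [ 2.7 -1.2 -1.8] 0.05 11.93
-32 [  0.    0.   29.6 -31.8] [ 2.1 -1.   0.9] -0.03 12.28
-38 [ -0.2   0.2  29.6 -37.8] [ 0.4 -0.5  2. ] -0.11 12.54
-41 [  0.    0.4  29.6 -40.8] [1.3 1.2 3.3] 0.06 12.79
-44 [  0.1   0.5  29.7 -43.7] [2.2 2.2 1.9] 0.93 13.04
```

```bash
python3 - <<'E'
from h import *
m=np.load("inlet.npy"); off=np.array([-.4,.4])
go(m,29.6,-42.5,off,vel=100); print(where(m,off))
ctrl.gripper_to(85); print(where(m,off))
go(m,90,-42,off,vel=120); go(m,172,-42,off,vel=250)
P,p=cloud("wrist"); s=sensors.read_state()
c,R,k=rimfit(P,m+42*n,BI); print("stage rim in inlet",((c-m)@BI).round(1),R,k)
h=polar(P,campos(s["eef_pos"],s["eef_rot"]),c,BI); print([int(b) for b,x in zip(range(-180,180,5),h) if x<-4])
L=(P-c)@BI; print("rim tilt"); q=L[(np.hypot(L[...,0],L[...,1])<26)&(np.hypot(L[...,0],L[...,1])>22)&(abs(L[...,2])<3)]
print(np.linalg.lstsq(np.c_[q[:,:2],np.ones(len(q))],q[:,2],rcond=None)[0]); np.save("smouth.npy",c)
# cap
ctrl.move_ptp([470,281,170],rz(0)@D if ctrl.solve_ik([470,281,170],rz(0)@D) is not None else rz(90)@D)
P,p=cloud("wrist"); s=sensors.read_state(); np.savez("v_cap",P=P,p=p,pos=s["eef_pos"],R=s["eef_rot"]); print(s["q"].round(2),s["t"])
c=np.array([470,281])
for _ in range(4):
    L=P[...,:2]-c; k=(P[...,2]>40)&(P[...,2]<50)&(np.hypot(L[...,0],L[...,1])<32)
    (c,wh,a)=cv2.minAreaRect(P[k][:,:2].astype(np.float32)); 
print("bar",c,wh,a,P[k][:,2].max(),np.median(P[k][:,2]))
q=P[k][:,:2]; w=np.linalg.svd(q-q.mean(0),full_matrices=0)[2][0]; print(q.mean(0),np.degrees(np.arctan2(w[1],w[0])))
u=proj([c[0],c[1],40])[0].astype(int); cv2.imwrite("pics/cap.png",cv2.resize(p[max(0,u[1]-75):u[1]+75,u[0]-100:u[0]+100,::-1],(400,300)))
E
```

```text
(array([  0.2,   0.4,  29.7, -42.5]), array([2.4, 3.8, 2.9]), 0.45, 13.29)
(array([ -0.5,  -0.2,  29.4, -42.5]), array([ 0. , -0.1, -0.7]), 0.05, 13.7)
stage rim in inlet [-0.9  0.2 42.1] 25.64609625538865 48
[-170, -165, -160, -155, -150, -145, -140, -135, -130, -125, -120, 10, 15, 20, 25, 30, 35, 40, 45, 50, 55, 60]
rim tilt
[-0.003691    0.0049562  -0.05308532]
[ 0.38  0.24  1.7  -0.    1.21  1.95] 16.0667
bar (470.04010009765625, 282.7547607421875) (46.141090393066406, 14.969560623168945) 21.031993865966797 48.00731922895916 45.872409748831885
[471.31678812 282.74996384] -159.3123179844879
```

View pics/cap.png

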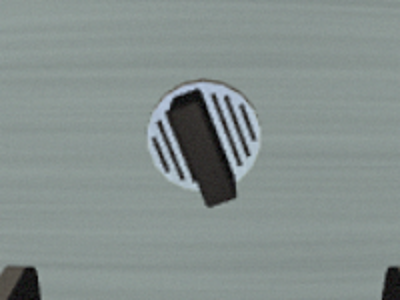

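The picture shows the cap at crop (204,137), with its bar running at about 21° in the world frame. The stage is locked at 42.1 mm, with the tilt and offset within limits. Next I'll grasp the cap.

```bash
python3 - <<'E'
from h import *
Rg=rz(21)@D; c=np.array([470.2,282.7])
ctrl.move_ptp([*c,170],Rg); P,p=cloud("wrist")
def disc(P,c,z0):
    k=(abs(P[...,2]-z0)<3)&(np.hypot(P[...,0]-c[0],P[...,1]-c[1])<32); return cv2.minEnclosingCircle(P[k][:,:2].astype(np.float32))
print("disc",disc(P,c,20))
k=(P[...,2]>42)&(P[...,2]<50)&(np.hypot(P[...,0]-c[0],P[...,1]-c[1])<32)
r=cv2.minAreaRect(P[k][:,:2].astype(np.float32)); print(r); c=np.array(r[0])
ctrl.gripper_to(40)
ctrl.move_l([*c,90],vel=200); print(ctrl.move_l([*c,46.5],vel=80,threshold=10))
s=sensors.read_state();print(s["eef_pos"],s["force"])
ctrl.gripper_to(8,40); s=sensors.read_state();print(s["grip_width"],s["grasp_force"],s["eef_pos"],s["force"])
ctrl.move_l([*c,210],vel=150); P,p=cloud("wrist"); s=sensors.read_state()
T=(P-s["eef_pos"])@s["eef_rot"]; np.savez("heldcap",P=T,p=p)
# held bar top: z ~ 0.5 ; disc top z~26.5
k=(abs(T[...,2]-26.5)<3)&(np.hypot(T[...,0],T[...,1])<32); print("disc pts",k.sum(),T[k].min(0),T[k].max(0),cv2.minEnclosingCircle(T[k][:,:2].astype(np.float32)))
cv2.imwrite("pics/heldcap.png",p[60:360,120:520,::-1]); print(s["t"],s["grip_width"])
E
```

```text
disc ((470.3376770019531, 282.39599609375), 26.418197631835938)
((470.302734375, 282.6877136230469), (45.47112274169922, 13.61573600769043), 20.858049392700195)
False
[470.2270776  282.64357592  46.19368162] [-1.04931946 -0.25835215  0.1197943 ]
12.857467335482351 41.6169673204422 [470.76251989 282.91814386  47.07073253] [0.82663468 0.02687442 0.59524466]
disc pts 2148 [ -8.12685178 -25.10337811  23.52675532] [25.5779359  26.24673425 29.49897792] ((-0.345643013715744, 0.6984279751777649), 25.92391586303711)
19.9417 12.725911509330965
```

View pics/heldcap.png

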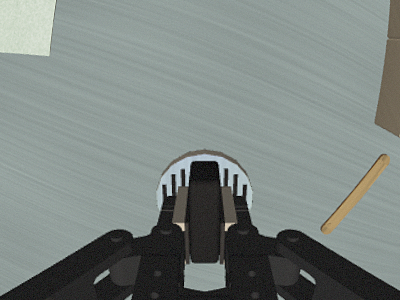

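The cap is held squarely, with the bar between the pads and the disc at crop (205,185). I'll insert it and lock it.

```bash
python3 - <<'E'
from h import *
m=np.load("smouth.npy"); off=np.array([-.35,.4]); R=ins(38)
ctrl.move_ptp(m+95*n-R@np.r_[off,0],R)
go(m,53,38,off,vel=100); print(where(m,off))
r=go(m,34.,38,off,vel=30,threshold=8); w=where(m,off); print(r,*w)
if w[0][2]<37:
  for d in (20,0,-20,-34,-38,-41,-44,-47,-50):
    go(m,w[0][2],d,off,vel=100); v=where(m,off); print(d,*v)
    if abs(v[2])>.5: break
E
```

```text
(array([ 0.1,  0.5, 52.8, 38. ]), array([ 0.2, -0.4,  0.5]), 0.01, 21.85)
True [-0.1  0.1 34.6 38. ] [-0.7  1.   4.8] -0.05 22.47
20 [ 0.3 -0.2 34.6 20.1] [0.2 1.1 2. ] 0.01 22.93
0 [ 0.1 -0.1 34.6  0.2] [-0.   0.7  1.8] 0.0 23.43
-20 [  0.   -0.1  34.6 -19.8] [0.9 0.2 2. ] 0.02 23.93
-34 [ -0.   -0.1  34.6 -33.8] [ 0.  -0.9  2.2] 0.01 24.32
-38 [ -0.   -0.   34.6 -37.8] [-0.2 -0.8  2.5] -0.06 24.57
-41 [  0.2   0.   34.6 -40.8] [0.9 0.7 1.9] -0.02 24.82
-44 [  0.6   0.1  34.7 -43.9] [2.5 2.3 0.3] 0.1 25.07
-47 [  0.5   0.2  34.7 -46.8] [3.3 2.4 0.7] 0.66 25.32
```

```bash
python3 - <<'E'
from h import *
m=np.load("smouth.npy"); off=np.array([-.35,.4])
go(m,34.6,-45.5,off,vel=100); ctrl.gripper_to(50); print(where(m,off))
go(m,90,-45.5,off,vel=120); go(m,150,-45.5,off,vel=250)
P,p=cloud("wrist"); L=(P-m)@BI; r=np.hypot(L[...,0],L[...,1])
k=(r<32)&(L[...,2]>30)&(L[...,2]<38); Q=L[k]; b=cv2.minAreaRect(Q[:,:2].astype(np.float32)); print("bar top z (34)",np.median(Q[:,2]),b)
k=(r<30)&(abs(L[...,2]-8)<3); Q=L[k]; print("disc top z (8)",np.median(Q[:,2]),np.linalg.lstsq(np.c_[Q[:,:2],np.ones(len(Q))],Q[:,2],rcond=None)[0],cv2.minEnclosingCircle(Q[:,:2].astype(np.float32)))
print(sensors.read_state()["t"])
cv2.imwrite("pics/end.png",cv2.resize(p[100:300,190:450,::-1],(780,600)))
E
```

```text
(array([ -0.6,  -0.1,  34.4, -45.5]), array([-1.1, -0.3,  0.5]), 0.02, 26.02)
bar top z (34) 34.159313597728044 ((-0.11145877838134766, -0.14710235595703125), (13.754487991333008, 45.98699951171875), 46.62070846557617)
disc top z (8) 8.423140718139376 [5.43466815e-03 3.87740353e-03 8.40961627e+00] ((0.08501911908388138, -0.1948000192642212), 26.017467498779297)
27.0667
```

View pics/end.png

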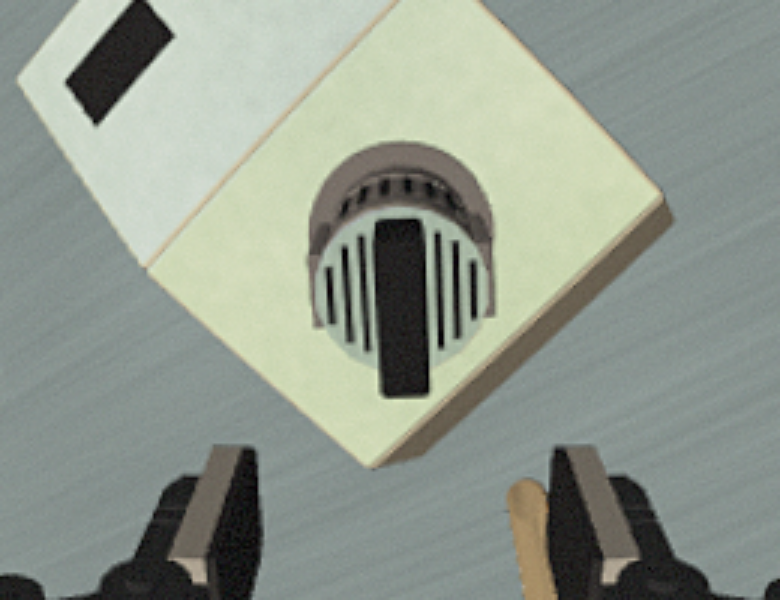

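The picture shows the cap home on the stage, with its bar at (402,307) and the fingers clear. The bar sits at -43.4° and the stage at about -42°, and the heights match the locked values.

```bash
python3 -c "
from h import *
print(ctrl.finish_job())"
```

```text
the job is handed in; nothing more can be done
None
```

The stage is locked in the inlet and the cap is locked in the stage. Both are fully home and released, the arm is clear, and the job was handed in at about 27 s; it returned no verdict.

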